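# Lock the focus of the bench scope mount

### The job

Swing the focus lever of the scope mount into line with the holding fork and slide the fork fully home over the lever's tip, so that the barrel is held still. Only then turn the knurled lock ring clockwise (seen from above) until it is tight. Leave the fork home on the lever and do not disturb the jar, the carton and the green bar beside the mount.

Things in the scene. Friction and masses are not known exactly. Their poses are not given: they have to be found in the camera images.
- focus_mount: The scope's focus mount, bolted to the bench: dark steel base plate 278 x 110 x 12 mm carrying a 92 mm wide aluminium housing (top at 62 mm, with a window for the lever) and two guide rails. Origin on the bench top (underside of the base) on the upright axis of the barrel; z up; the fork and its rails lie along the mount's -x axis. The base reaches from x = -211 to +67 mm and 55 mm to either side.
- barrel (a joint): Angle of the barrel with its focus lever, rad, positive counter-clockwise from above, stops at -0.75 and +0.75. At 0 the lever points along the mount's -x axis, exactly in line with the fork's slot: this is the set position. Turns with light friction (0.12 N m) and stays where it is left. At the start it stands somewhere from +0.3 to +0.7.
- lever_grip (a point): Grip height on the lever's upright post: 14 mm diameter, top 72 mm above the bench, standing on the 10 mm square steel lever bar at 84 mm from the barrel axis; this point is on the post's axis 60 mm above the bench. The lever bar's own height range is 32 to 42 mm. Axes: those of the barrel (the lever points along -x).
- lever_tip (a point): Centre of the end of the lever bar, 118 mm from the barrel axis, 37 mm above the bench.
- fork (a joint): How far the holding fork has been slid along its rails towards the barrel (mount's +x), m: 0 fully back, 0.030 fully home (at its stop). Friction about 3 N; stays where it is left. It starts between 0 and 0.006. Its slot is 12 mm wide with a mouth flared to 26 mm, so it goes over the lever's tip only when the lever is in line with it within about 3 degrees; otherwise a tine runs against the lever.
- fork_grip (a point): Grip height on the fork's upright post: 16 mm diameter, top 76 mm above the bench; this point is on the post's axis 64 mm above the bench, 180 mm from the barrel axis with the fork fully back and 150 mm with it home. The block under the post is 38 x 38 mm and 45 mm high. Axes: those of the mount.
- fork_mouth (a point): Middle of the fork's flared mouth, 37 mm above the bench, 126 mm from the barrel axis with the fork back, 96 mm with it home. The tines' tops are 45 mm above the bench.
- lock_ring (a joint): Angle of the knurled lock ring relative to the barrel, rad, growing clockwise seen from above: tight against its stop at 1.35; it starts between 0 and 0.3. It is stiff (0.30 N m) and drags the barrel and lever round with it unless these are held by the fork. A small raised black pip (6 mm wide) on the ring's top face stands over the lever when the ring is tight.
- ring_grip (a point): On the barrel axis at grip height of the lock ring, 88 mm above the bench. The ring is 57 mm in diameter (59 mm over the knurls), from 74 to 98 mm above the bench; below it a 52 mm neck down to the housing's top at 62 mm; above it the 40 mm black barrel ends at 107 mm.
- flux_jar: Bystander: glass jar with a dark lid, 51 mm diameter, 54 mm high, origin under its centre; stands beside the mount.
- wax_box: Bystander: blue and grey carton, 41 x 110 x 32 mm, origin under its centre; lies beside the mount.
- polish_bar: Bystander: green bar, 37 x 92 x 33 mm, origin under its centre; lies beside the mount.

How it is judged:
By the outcome, as a careful person would: the job done as asked, in the order asked, and still so for the second after the job is handed in, with the robot touching nothing.
It also fails if it takes over 58 s, if anything falls off the work surface, if the arm or the gripper's body presses on something with over 40 N, if the wrist force passes 120 N, or if a joint passes its speed limit or range.

### The arm

A 6-joint arm with a two-finger parallel gripper is mounted at the origin on a cart in front of the work surface, level with it; the furniture and walls round the work are solid. World frame = base frame: x ahead of the robot, y to its left, z up, the work surface at z = 0. Lengths are in m, angles in rad, forces in N, time in s.
With the tool pointing down it reaches from about 0.375 to 0.9 m from the base axis. Payload 3.1 kg.
Tool frame: the origin (TCP) lies on the centre line of the jaws, within the pads' length; the fingertips stand 22 mm ahead of it and the grasp point (between the pads) lies 3 mm ahead of it (robot.tip_reach is the z of the fingertips in the tool frame, in m); z points along the fingers, y is the line along which they close (so a half turn about z gives the same grasp; the last joint's range is limited). The gripper opens to 85 mm and grips with 20 to 120 N. Pads are 22 mm wide; open, the fingers measure 114 mm over their backs; the gripper's body (76 mm by 85 mm) begins 54 mm behind the grasp point. The pads swing forward as they close: fully open they stand 13 mm farther back than shut.
Start: joints at [-1.413, 0.527, 1.433, -0, 1.181, -0.178], TCP at [0.207, -0.59, 0.253] pointing down, gripper open.
Joint ranges: [-3.08, 3.08], [-0.75, 2.2], [0.22, 2.44], [-1.43, 4.57], [0, 2.65], [-2.85, 2.85]. Speed limits (rad/s): [2.79, 2.79, 3.14, 3.14, 3.14, 3.14].

### API

Orientations are given as a rotation vector (axis times angle).
In Python, from bench import robot, eyes, job gives the robot as it stands. The module is installed in compiled form; this text tells all that it offers.
- The arm moves only by the tool servo_tool, never from a script. Its arguments are lists of equal length, an entry for each row: "turn": the turn, a rotation vector about the tool's x, y, z normalised to -1 to 1, where 1 is pi rad, a list of three; "linear": the shift along the tool's x, y, z normalised to -1 to 1, where 1 is 200 mm, a list of three; "jaw": the finger opening in mm, from 0 to 85.4. A call has 1 to 10 rows; each row shifts and turns the commanded pose from where the row before left it, along the tool's axes as they then stand; what a row does not reach is not made up. A row lasts 1/8 s, in which the tool goes at most 62.5 mm and 10.7 degrees, less where a joint would pass 70% of its speed; a pose out of reach is approached as far as the arm can. A call with a number of a shift or a turn outside -1 to 1 is refused whole. A call with a gripper value outside its range is refused whole. The fingers move at their own pace and stop on an object; "force" is the grip in N (left out, the last holds). Time passes only in rows, so rows that do not move let the fingers close. It gives the time, the measured TCP pose, the force, the opening and the grip force at its end, in the units of the state.
- robot.state(): the state, without advancing time (a new reading comes with each control period).
- eyes.grab_frame(name): name is "scene" or "top" or "wrist"; returns the picture (420x560x3 uint8, red, green, blue); there is no depth.
- eyes.get_calibration(name): a dict with "mtx" (3x3 intrinsics, pixels), "dist_coeffs" ([k1, k2, p1, p2, k3] as OpenCV has them; the pictures are not rectified), "cam_to_world" (4x4, takes a point from camera to world coordinates). Camera axes: x right, y down, z forward; pixel columns grow to the right and rows downward; lengths in m; the calibration is good to about 2 mm. A picture is of the moment at which its call begins: read the wrist's pose just before it. get_calibration takes no time and is no camera call; for the wrist camera it gives the pose at the moment of the call.
- job.finish_job(): hands the job in; it is judged then, once.
The state is a dict: "time": time; "joint_positions": joint angles; "qd": joint speeds; "joint_efforts": joint torques, N m; "tcp_pos": TCP position; "tool_rot": TCP orientation; "ft_force": force on the tool from outside, world axes, zero at the start; "moment": the same for the moment, N m; "finger_gap": opening from 0.0 (shut) to 1.0 (fully open); "grasp_force": force on a finger pad.
Only numpy, scipy, OpenCV 4.12 (cv2) and the standard library are available. Lean on these libraries where they do the work, as an engineer would, in place of code of your own. Each camera call takes 0.05 s, during which the arm holds its last target. There are 200 camera calls.

## Working session

There is one attempt and no reset: what is moved stays moved. The work goes in short steps, Python scripts to look and compute and a tool call to move; the robot and the scene stay as the last step left them, time stands still between calls to the robot, and variables do not carry over. Pictures are saved under pics/ and viewed, at most 10 in all, crops included, and the job is handed in when it is done.

Besides the shell and the picture viewer there is one more tool, called after "Emit:" in YAML: its name, and indented under it one key for each argument. servo_tool: Moves the arm, as the interface text tells. Scaled input: -1 to 1 covers 200 mm each way for a shift and pi rad each way for a turn. Its arguments: {"type":"object","properties":{"turn":{"type":"array"},"linear":{"type":"array"},"jaw":{"type":"array"},"force":{"type":"number"}},"required":["turn","linear","jaw"]}

```bash
mkdir -p pics; python3 - <<'E'
from bench import robot, eyes
import cv2
s=robot.state(); print(s)
print(robot.tip_reach)
for n in ("top","scene"):
    cv2.imwrite(f"pics/{n}0.png",eyes.grab_frame(n)[:,:,::-1])
    print(n,eyes.get_calibration(n))
E
```

```text
{'time': 0.0, 'joint_positions': array([-1.41254994e+00,  5.28467125e-01,  1.43392887e+00, -2.04022965e-05,
        1.18139077e+00, -1.78504508e-01]), 'qd': array([ 1.54650914e-03,  5.00507131e-04,  9.50385542e-04, -4.97660679e-05,
        4.10622712e-04, -1.06057597e-03]), 'joint_efforts': array([-5.41514983e-04, -4.42352057e+01, -1.78025454e+01, -4.41952570e-04,
        8.54894315e-03, -2.77473511e-06]), 'tcp_pos': array([ 0.20642496, -0.58920498,  0.25232453]), 'tool_rot': array([-3.09500003e+00, -5.26115521e-01, -5.27189110e-06]), 'ft_force': array([ 0.22599008, -0.35273044,  0.04161836]), 'moment': array([ 0.01046028, -0.00818352,  0.00141823]), 'grasp_force': 0.0, 'finger_gap': 0.9983890573467792}
0.022
top {'mtx': array([[398.3812549 ,   0.        , 275.82074437],
       [  0.        , 398.3812549 , 204.13847756],
       [  0.        ,   0.        ,   1.        ]]), 'dist_coeffs': array([-0.07120858,  0.        ,  0.        ,  0.        ,  0.        ]), 'cam_to_world': array([[-0.01857176, -0.9863624 ,  0.16353687,  0.55493924],
       [-0.99904646,  0.02477135,  0.03595199, -0.02708849],
       [-0.03951272, -0.16271324, -0.98588191,  0.92770607],
       [ 0.        ,  0.        ,  0.        ,  1.        ]])}
scene {'mtx': array([[425.38101687,   0.        , 273.66096933],
       [  0.        , 425.38101687, 211.71600245],
       [  0.        ,   0.        ,   1.        ]]), 'dist_coeffs': array([-0.06303593,  0.        ,  0.        ,  0.        ,  0.        ]), 'cam_to_world': array([[ 0.90997476, -0.16871522,  0.378789  ,  0.3695726 ],
       [-0.41458684, -0.38775469,  0.82326427, -0.70402621],
       [ 0.00798   , -0.90619064, -0.42279409,  0.45126488],
       [ 0.        ,  0.        ,  0.        ,  1.        ]])}
```

View pics/top0.png

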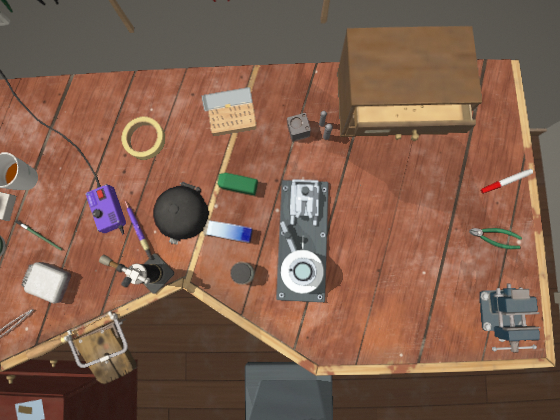

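View pics/scene0.png

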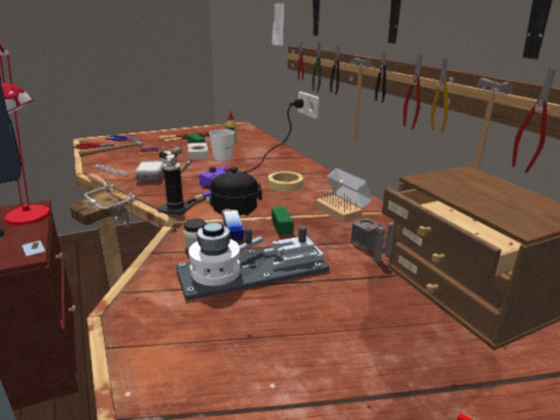

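The top view shows the mount with its base from about (281,181) to (326,301). The ring is at (303,271), the lever post at about (284,226), and the fork at about (303,203). The carton (230,232), bar (238,183) and jar (242,272) are on its left. I'll crop in for detail.

```bash
python3 - <<'E'
import cv2
a=cv2.imread("pics/top0.png")[170:310,210:340]
cv2.imwrite("pics/top0c.png",cv2.resize(a,None,fx=4.2,fy=4.2,interpolation=cv2.INTER_CUBIC))
E
```

```text
(no output)
```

View pics/top0c.png

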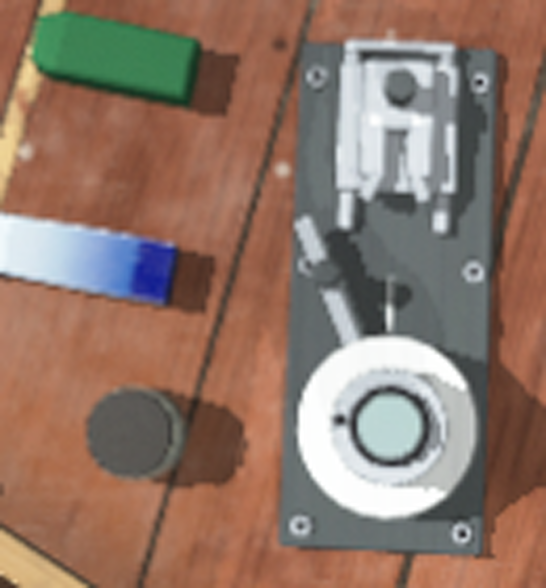

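The crop gives usable features: the base corners, fork post top (402,83), barrel top (388,426), lever post top (322,270), lever tip (303,222) and pip (340,420). The lever is swung to the left, towards the carton.

```bash
cat > h.py <<'E'
import numpy as np, cv2
def ray(cal,px):
    u=cv2.undistortPoints(np.array(px,float).reshape(-1,1,2),cal["mtx"],cal["dist_coeffs"]).reshape(-1,2)
    T=np.array(cal["cam_to_world"]); d=np.c_[u,np.ones(len(u))]@T[:3,:3].T
    return T[:3,3],d
def atz(cal,px,z):
    o,d=ray(cal,px); return o+d*((np.array(z,float)-o[2])/d[:,2])[:,None]
E
python3 - <<'E'
from bench import eyes
from h import *
cal=eyes.get_calibration("top")
c=[(303,44),(496,50),(484,552),(280,545),(402,83),(388,426),(322,270),(303,222),(340,420),(135,433),(165,305),(176,242),(190,103),(200,40)]
z=[.012]*4+[.076,.107,.072,.042,.098,.054,.032,.032,.033,.033]
px=np.array(c)/4.2+[210,170]-.4
P=atz(cal,px,z); print(P.round(4))
m=lambda v:np.arctan2(v[1],v[0])
print("yaw of -x:",m(P[0]-P[3]),m(P[1]-P[2]),m(P[4]-P[5]),"lever",m(P[6]-P[5]),m(P[7]-P[5]),"pip",m(P[8]-P[5]))
print(np.linalg.norm(P[6]-P[5]),np.linalg.norm((P[4]-P[5])[:2]),np.linalg.norm((P[6]-P[5])[:2]))
print(P[:4].mean(0))
E
```

```text
[[ 0.7639 -0.0087  0.012 ]
 [ 0.7576 -0.1164  0.012 ]
 [ 0.4839 -0.0996  0.012 ]
 [ 0.4895  0.0093  0.012 ]
 [ 0.7272 -0.0609  0.076 ]
 [ 0.552  -0.0478  0.107 ]
 [ 0.6315 -0.0172  0.072 ]
 [ 0.66   -0.0073  0.042 ]
 [ 0.5553 -0.0246  0.098 ]
 [ 0.5506  0.0818  0.054 ]
 [ 0.6181  0.0679  0.032 ]
 [ 0.6519  0.0617  0.032 ]
 [ 0.7278  0.0532  0.033 ]
 [ 0.7629  0.0474  0.033 ]]
yaw of -x: -0.06569493072142701 -0.061340749816974884 -0.07438483459951772 lever 0.36780295248960043 0.35887532370120395 pip 1.427687530294902
0.09212606780864314 0.1757212968163379 0.08521861516055462
[ 0.6237185  -0.05383136  0.012     ]
```

Emit:
servo_tool:
  turn:
    - [0,0,0]
    - [0,0,0]
    - [0,0,0]
    - [0,0,0]
    - [0,0,0]
    - [0,0,0]
    - [0,0,0]
    - [0,0,0]
    - [0,0,0]
    - [0,0,0]
  linear:
    - [0.2,-0.135,0]
    - [0.2,-0.135,0]
    - [0.2,-0.135,0]
    - [0.2,-0.135,0]
    - [0.2,-0.135,0]
    - [0.2,-0.135,0]
    - [0.2,-0.135,0]
    - [0.2,-0.135,0]
    - [0.2,-0.135,0]
    - [0.2,-0.135,0]
  jaw: [85,85,85,85,85,85,85,85,85,85]

```text
time: 1.35
tcp_pos: [0.4955, -0.2013, 0.253]
tool_rot: [-3.097, -0.527, 0.001]
ft_force: [0.7, -1.0, -0.1]
finger_gap: 0.997
grasp_force: 0.0
```

Emit:
servo_tool:
  turn:
    - [0,0,0]
    - [0,0,0]
    - [0,0,0]
    - [0,0,0]
    - [0,0,0]
    - [0,0,0]
    - [0,0,0]
  linear:
    - [0.188,-0.128,0]
    - [0.188,-0.128,0]
    - [0.188,-0.128,0]
    - [0.188,-0.128,0]
    - [0.188,-0.128,0]
    - [0,0,0]
    - [0,0,0]
  jaw: [85,85,85,85,60,60,60]

```text
time: 2.22
tcp_pos: [0.6293, -0.02, 0.2527]
tool_rot: [-3.097, -0.527, 0.003]
ft_force: [-0.0, -0.1, 0.3]
finger_gap: 0.706
grasp_force: 0.0
```

```bash
python3 - <<'E'
from bench import robot, eyes
import cv2
s=robot.state(); print(s["tcp_pos"],s["tool_rot"],s["joint_positions"],s["finger_gap"])
c=eyes.get_calibration("wrist"); print(c["cam_to_world"])
cv2.imwrite("pics/w1.png",eyes.grab_frame("wrist")[:,:,::-1])
E
```

```text
[ 0.62929521 -0.01996504  0.25266484] [-3.09687809e+00 -5.27322479e-01  2.88116686e-03] [-2.08698472e-01  5.35208298e-01  1.41982900e+00 -5.89252514e-04
  1.18831186e+00  1.02500244e+00] 0.7058394845572128
[[ 3.30732838e-01 -9.08828246e-01 -2.54257760e-01  6.93486646e-01]
 [-9.43724276e-01 -3.18654480e-01 -8.85653044e-02  1.36819758e-03]
 [-5.29724151e-04  2.69240675e-01 -9.63072779e-01  3.72898175e-01]
 [ 0.00000000e+00  0.00000000e+00  0.00000000e+00  1.00000000e+00]]
```

View pics/w1.png

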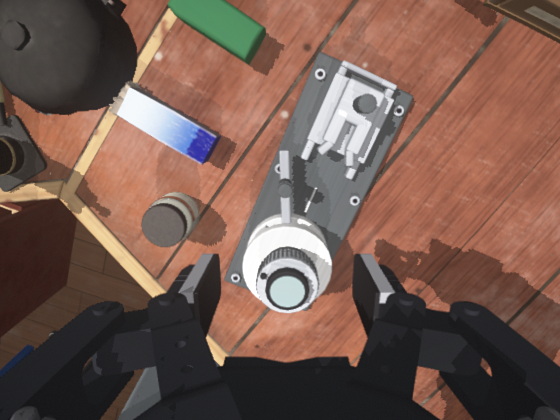

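The wrist view shows the lever post top at about (285,184), the lever tip (284,151), the fork post top (365,103), the barrel top (288,292) and the pip (263,275). The bystanders are well to the left.

```bash
python3 - <<'E'
from bench import eyes
from h import *
cal=eyes.get_calibration("wrist")
px=[(285,184),(284,151),(365,103),(288,292),(263,275),(320,53),(413,95)]
P=atz(cal,px,[.072,.042,.076,.107,.098,.012,.012]); print(P.round(4))
m=lambda v:np.arctan2(v[1],v[0])
print(m(P[0]-P[3]),m(P[1]-P[3]),m(P[2]-P[3]),m(P[4]-P[3]),m(P[5]-P[6])-np.pi/2)
for i in (0,1,2):print(np.linalg.norm((P[i]-P[3])[:2]))
E
```

```text
[[ 0.6362 -0.0179  0.072 ]
 [ 0.6614 -0.0079  0.042 ]
 [ 0.7264 -0.059   0.076 ]
 [ 0.5515 -0.0504  0.107 ]
 [ 0.5555 -0.025   0.098 ]
 [ 0.7635 -0.0106  0.012 ]
 [ 0.7583 -0.1162  0.012 ]]
0.36598964652853705 0.3682623397214388 -0.04919691253558422 1.4128055001440976 -0.04885165100628641
0.09080317750219599
0.11781923678624065
0.17512762499143444
```

Emit:
servo_tool:
  turn:
    - [0,0,-0.008]
    - [0,0,0]
    - [0,0,0]
    - [0,0,0]
    - [0,0,0]
    - [0,0,0]
    - [0,0,0]
    - [0,0,0]
  linear:
    - [0.007,-0.003,0.15]
    - [0,0,0.15]
    - [0,0,0.15]
    - [0,0,0.15]
    - [0,0,0.15]
    - [0,0,0.15]
    - [0,0,0.015]
    - [0,0,0]
  jaw: [55,50,50,50,50,50,50,50]
  force: 30

```text
time: 3.28
tcp_pos: [0.6313, -0.0198, 0.071]
tool_rot: [3.09, 0.564, 0.001]
ft_force: [0.5, 0.3, -1.0]
finger_gap: 0.588
grasp_force: 0.0
```

Emit:
servo_tool:
  turn:
    - [0,0,0]
    - [0,0,0]
    - [0,0,0]
    - [0,0,0]
    - [0,0,0]
    - [0,0,0]
  linear:
    - [0,0,0]
    - [0,0,0]
    - [0,0,0]
    - [0,0,0]
    - [0,0,0]
    - [0,0,0]
  jaw: [5,5,5,5,5,5]
  force: 30

```text
time: 4.03
tcp_pos: [0.6319, -0.0189, 0.0717]
tool_rot: [3.089, 0.565, 0.003]
ft_force: [-0.9, 0.9, 5.8]
finger_gap: 0.152
grasp_force: 29.4
```

Emit:
servo_tool:
  turn:
    - [0,0,0.02693]
    - [0,0,0.02693]
    - [0,0,0.02693]
    - [0,0,0.02693]
    - [0,0,0.02693]
    - [0,0,0]
    - [0,0,0]
    - [0,0,0]
  linear:
    - [-0.0015,0.0357,0]
    - [-0.0015,0.0357,0]
    - [-0.0015,0.0357,0]
    - [-0.0015,0.0357,0]
    - [-0.0015,0.0357,0]
    - [0,0,0]
    - [0,0,0]
    - [0,0,0]
  jaw: [5,5,5,5,5,5,5,5]

```text
time: 5.03
tcp_pos: [0.6366, -0.0544, 0.0716]
tool_rot: [3.139, -0.095, 0.001]
ft_force: [-2.7, -1.0, 7.8]
finger_gap: 0.149
grasp_force: 29.6
```

Emit:
servo_tool:
  turn:
    - [0,0,0]
    - [0,0,0]
    - [0,0,0]
    - [0,0,0]
    - [0,0,0]
    - [0,0,0]
    - [0,0,0]
    - [0,0,0]
  linear:
    - [0,0,0]
    - [0,0,0]
    - [0,0,0]
    - [0,0,-0.15]
    - [0,0,-0.15]
    - [0,0,-0.15]
    - [0,0,0]
    - [0,0,0]
  jaw: [40,40,40,40,40,50,50,50]

```text
time: 6.02
tcp_pos: [0.6357, -0.0537, 0.1594]
tool_rot: [-3.14, 0.096, 0.003]
ft_force: [1.6, 0.5, 0.4]
finger_gap: 0.586
grasp_force: 0.0
```

```bash
python3 - <<'E'
from bench import robot, eyes
import cv2
s=robot.state(); print(s["tcp_pos"],s["tool_rot"])
f=eyes.grab_frame("wrist")[:,:,::-1]
cv2.imwrite("pics/w2.png",f)
E
```

```text
[ 0.63573959 -0.05373635  0.15936977] [-3.13975005e+00  9.58247555e-02  2.64769786e-03]
```

View pics/w2.png

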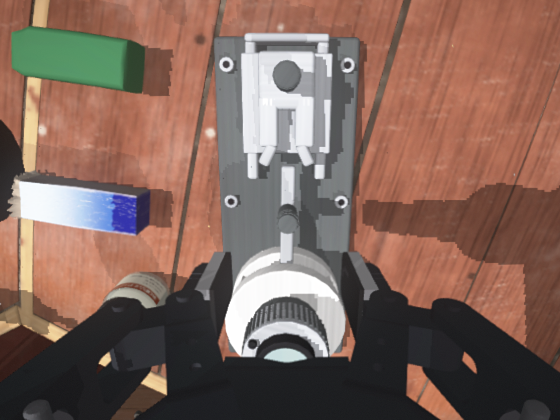

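The lever now lies in line: its tip at (288,166) faces the middle of the mouth at (287,158), and the fork post top is at (287,75).

```bash
python3 - <<'E'
from bench import eyes
from h import *
cal=eyes.get_calibration("wrist")
P=atz(cal,[(287,75),(288,166),(287,213),(266,160),(308,160)],[.076,.042,.072,.045,.045]); print(P.round(4))
E
```

```text
[[ 0.7263 -0.0607  0.076 ]
 [ 0.6689 -0.058   0.042 ]
 [ 0.643  -0.0557  0.072 ]
 [ 0.6745 -0.0429  0.045 ]
 [ 0.6727 -0.0722  0.045 ]]
```

Emit:
servo_tool:
  turn:
    - [0,0,0]
    - [0,0,0]
    - [0,0,0]
    - [0,0,0]
    - [0,0,0]
    - [0,0,0]
    - [0,0,0]
  linear:
    - [0.152,0.002,0]
    - [0.152,0.002,0]
    - [0.152,0.001,0]
    - [0,0,0.146]
    - [0,0,0.146]
    - [0,0,0.146]
    - [0,0,0]
  jaw: [50,50,50,50,50,50,50]

```text
time: 6.95
tcp_pos: [0.7241, -0.0598, 0.0677]
tool_rot: [-3.138, 0.096, 0.015]
ft_force: [-0.4, -0.4, 0.7]
finger_gap: 0.584
grasp_force: 0.0
```

Emit:
servo_tool:
  turn:
    - [0,0,0]
    - [0,0,0]
    - [0,0,0]
    - [0,0,0]
    - [0,0,0]
    - [0,0,0]
  linear:
    - [0,0,0]
    - [0,0,0]
    - [0,0,0]
    - [0,0,0]
    - [0,0,0]
    - [0,0,0]
  jaw: [5,5,5,5,5,5]
  force: 50

```text
time: 7.7
tcp_pos: [0.7285, -0.0596, 0.0743]
tool_rot: [-3.139, 0.096, -0.004]
ft_force: [1.2, 5.4, 4.1]
finger_gap: 0.168
grasp_force: 49.1
```

Emit:
servo_tool:
  turn:
    - [0,0,0]
    - [0,0,0]
    - [0,0,0]
    - [0,0,0]
    - [0,0,0]
    - [0,0,0]
  linear:
    - [-0.03,0,0]
    - [-0.03,0,0]
    - [-0.03,0,0]
    - [-0.02,0,0]
    - [0,0,0]
    - [0,0,0]
  jaw: [5,5,5,5,5,5]

```text
time: 8.45
tcp_pos: [0.7072, -0.0582, 0.0743]
tool_rot: [-3.139, 0.096, -0.007]
ft_force: [2.3, 6.4, 4.6]
finger_gap: 0.164
grasp_force: 49.1
```

Emit:
servo_tool:
  turn:
    - [0,0,0]
    - [0,0,0]
    - [0,0,0]
    - [0,0,0]
  linear:
    - [-0.01,0,0]
    - [-0.01,0,0]
    - [0,0,0]
    - [0,0,0]
  jaw: [5,5,5,5]

```text
time: 8.95
tcp_pos: [0.7037, -0.058, 0.0743]
tool_rot: [-3.139, 0.096, -0.009]
ft_force: [2.8, 5.4, 3.2]
finger_gap: 0.168
grasp_force: 49.1
```

Emit:
servo_tool:
  turn:
    - [0,0,0]
    - [0,0,0]
    - [0,0,0]
    - [0,0,0]
  linear:
    - [-0.01,0,0]
    - [-0.01,0,0]
    - [0,0,0]
    - [0,0,0]
  jaw: [5,5,5,5]

```text
time: 9.45
tcp_pos: [0.7026, -0.058, 0.0743]
tool_rot: [-3.14, 0.097, -0.02]
ft_force: [9.6, 6.5, -0.6]
finger_gap: 0.168
grasp_force: 48.8
```

Emit:
servo_tool:
  turn:
    - [0,0,0]
    - [0,0,0]
    - [0,0,0]
    - [0,0,0]
  linear:
    - [-0.01,0,0]
    - [-0.005,0,0]
    - [0,0,0]
    - [0,0,0]
  jaw: [5,5,5,5]

```text
time: 9.95
tcp_pos: [0.7024, -0.058, 0.0744]
tool_rot: [-3.14, 0.098, -0.03]
ft_force: [15.5, 6.6, -5.1]
finger_gap: 0.164
grasp_force: 48.8
```

Emit:
servo_tool:
  turn:
    - [0,0,0]
    - [0,0,0]
    - [0,0,0]
    - [0,0,0]
    - [0,0,-0.05]
    - [0,0,-0.05]
    - [0,0,-0.05]
    - [0,0,-0.05]
    - [0,0,0]
    - [0,0,0]
  linear:
    - [0.02,0,0]
    - [0,0,0]
    - [0,0,0]
    - [0,0,0]
    - [0,0,-0.15]
    - [0,0,-0.15]
    - [0,0,-0.2]
    - [0,0,-0.2]
    - [0,0,0]
    - [0,0,0]
  jaw: [5,40,40,40,40,60,84,84,84,84]

```text
time: 11.2
tcp_pos: [0.6976, -0.0589, 0.2121]
tool_rot: [-3.016, -0.877, 0.003]
ft_force: [-0.0, -0.8, -0.3]
finger_gap: 0.985
grasp_force: 0.0
```

```bash
python3 - <<'E'
from bench import robot, eyes
import cv2
s=robot.state(); print(s["tcp_pos"],s["tool_rot"],s["joint_positions"])
f=eyes.grab_frame("wrist")[:,:,::-1]
cv2.imwrite("pics/w3.png",f)
a=eyes.grab_frame("top")[170:310,210:340,::-1]
a=cv2.resize(a,None,fx=3,fy=3,interpolation=cv2.INTER_CUBIC)
f=cv2.copyMakeBorder(f[:,170:],0,0,0,0,0)
cv2.imwrite("pics/w3b.png",cv2.hconcat([f,a]))
E
```

```text
[ 0.69759481 -0.05890009  0.21205474] [-3.01605050e+00 -8.77176816e-01  2.51012495e-03] [-2.43336965e-01  6.73864356e-01  1.26352524e+00 -3.29450090e-04
  1.20587275e+00  7.61519941e-01]
```

View pics/w3.png

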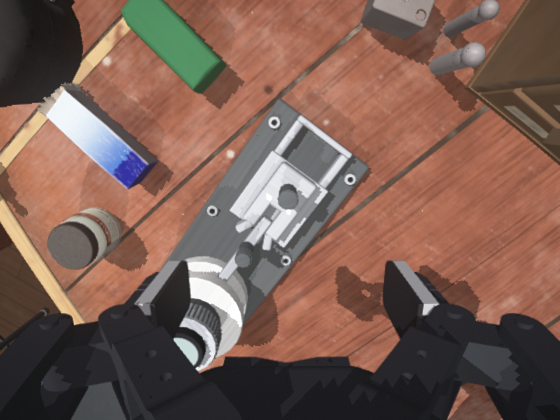

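Emit:
servo_tool:
  turn:
    - [0,0,0]
    - [0,0,0]
    - [0,0,0]
    - [0,0,0]
    - [0,0,-0.046]
    - [0,0,-0.046]
    - [0,0,-0.046]
    - [0,0,0]
    - [0,0,0]
  linear:
    - [-0.147,-0.108,0]
    - [-0.147,-0.108,0]
    - [-0.147,-0.108,0]
    - [-0.147,-0.108,0]
    - [0,0,0]
    - [0,0,0]
    - [0,0,0]
    - [0,0,0]
    - [0,0,0]
  jaw: [85,85,85,85,85,85,85,85,85]

```text
time: 12.42
tcp_pos: [0.5525, -0.049, 0.2119]
tool_rot: [-2.757, -1.504, 0.002]
ft_force: [0.1, 0.3, -0.1]
finger_gap: 0.994
grasp_force: 0.0
```

Emit:
servo_tool:
  turn:
    - [0,0,0]
    - [0,0,0]
    - [0,0,0]
    - [0,0,0]
    - [0,0,0]
    - [0,0,0]
    - [0,0,0]
    - [0,0,0]
  linear:
    - [0,0,0.12]
    - [0,0,0.12]
    - [0,0,0.12]
    - [0,0,0.09]
    - [0,0,0.09]
    - [0,0,0.08]
    - [0,0,0]
    - [0,0,0]
  jaw: [85,85,85,85,85,85,85,85]

```text
time: 13.42
tcp_pos: [0.5532, -0.0491, 0.089]
tool_rot: [2.756, 1.507, 0.001]
ft_force: [-0.4, 1.0, 0.1]
finger_gap: 0.996
grasp_force: 0.0
```

Emit:
servo_tool:
  turn:
    - [0,0,0]
    - [0,0,0]
    - [0,0,0]
    - [0,0,0]
    - [0,0,0]
    - [0,0,0]
  linear:
    - [0,0,0]
    - [0,0,0]
    - [0,0,0]
    - [0,0,0]
    - [0,0,0]
    - [0,0,0]
  jaw: [40,40,40,40,40,40]
  force: 60

```text
time: 14.18
tcp_pos: [0.5516, -0.0482, 0.0898]
tool_rot: [-2.755, -1.506, 0.002]
ft_force: [-4.1, 2.3, 6.9]
finger_gap: 0.653
grasp_force: 61.9
```

Emit:
servo_tool:
  turn:
    - [0,0,0]
    - [0,0,0.03]
    - [0,0,0.03]
    - [0,0,0.03]
    - [0,0,0.03]
    - [0,0,0.03]
    - [0,0,0.03]
    - [0,0,0.03]
    - [0,0,0.03]
    - [0,0,0]
  linear:
    - [0,-0.009,0]
    - [0,0,0]
    - [0,0,0]
    - [0,0,0]
    - [0,0,0]
    - [0,0,0]
    - [0,0,0]
    - [0,0,0]
    - [0,0,0]
    - [0,0,0]
  jaw: [40,40,40,40,40,40,40,40,40,40]

```text
time: 15.42
tcp_pos: [0.5513, -0.0478, 0.0898]
tool_rot: [-3.118, -0.385, -0.001]
ft_force: [-1.6, 0.1, 5.8]
finger_gap: 0.649
grasp_force: 62.7
```

```bash
python3 - <<'E'
from bench import robot
s=robot.state(); print(s["tcp_pos"],s["tool_rot"],s["ft_force"],s["moment"],s["finger_gap"])
E
```

```text
[ 0.55131624 -0.04783052  0.08983786] [-3.11767389e+00 -3.84964001e-01 -7.35328366e-04] [-1.62983168  0.07432681  5.79005449] [ 0.26810536  0.33048992 -0.12942914] 0.6490812369005882
```

Emit:
servo_tool:
  turn:
    - [0,0,0.03]
    - [0,0,0.03]
    - [0,0,0.02]
  linear:
    - [0,0,0]
    - [0,0,0]
    - [0,0,0]
  jaw: [40,40,40]

```text
time: 15.8
tcp_pos: [0.5513, -0.0477, 0.0899]
tool_rot: [-3.141, 0.009, -0.001]
ft_force: [-1.6, 0.8, 7.3]
finger_gap: 0.648
grasp_force: 62.6
```

```bash
cat > st.py <<'E'
from bench import robot
import numpy as np
s=robot.state(); r=s["tool_rot"]; print(s["tcp_pos"],"psi",2*np.arctan(r[1]/r[0]),s["ft_force"],s["moment"],s["finger_gap"],s["joint_efforts"][5],s["joint_positions"][5])
E
python3 st.py
```

```text
[ 0.5513012  -0.04769987  0.0898516 ] psi -0.00556740535507929 [-1.64513533  0.80946394  7.31120657] [0.5210512  0.26163005 0.31647131] 0.6477408227947519 0.011843625688925385 1.2876806181066092
```

Emit:
servo_tool:
  turn:
    - [0,0,0.01]
    - [0,0,0.01]
    - [0,0,0]
  linear:
    - [0,0,0]
    - [0,0,0]
    - [0,0,0]
  jaw: [40,40,40]

```text
time: 16.18
tcp_pos: [0.5513, -0.0476, 0.0898]
tool_rot: [3.139, -0.097, 0.0]
ft_force: [-0.9, 1.4, 5.5]
finger_gap: 0.652
grasp_force: 62.7
```

```bash
python3 st.py
```

```text
[ 0.55126058 -0.04759348  0.08981951] psi -0.061516787152368066 [-0.85725416  1.41648014  5.46997107] [0.7623725  0.20979892 1.16477898] 0.6519505532749271 1.189958117902279 1.3453507593062726
```

Emit:
servo_tool:
  turn:
    - [0,0,0.01]
    - [0,0,0.005]
    - [0,0,0]
  linear:
    - [0,0,0]
    - [0,0,0]
    - [0,0,0]
  jaw: [40,40,40]

```text
time: 16.55
tcp_pos: [0.55, -0.0475, 0.0899]
tool_rot: [3.136, -0.17, -0.004]
ft_force: [-3.3, 1.1, 8.9]
finger_gap: 0.652
grasp_force: 62.9
```

```bash
python3 st.py
```

```text
[ 0.54998641 -0.04748121  0.08987892] psi -0.10824569823734466 [-3.30550201  1.14088198  8.89668338] [0.26319022 0.78016567 1.02124185] 0.6515042389074622 1.0563349351286888 1.3930515241194632
```

Emit:
servo_tool:
  turn:
    - [0,0,0]
    - [0,0,0]
    - [0,0,0]
    - [0,0,0]
    - [0,0,0]
    - [0,0,0]
    - [0,0,0]
    - [0,0,0]
    - [0,0,0]
    - [0,0,0]
  linear:
    - [0,0,0]
    - [0,0,0]
    - [0,0,0]
    - [0,0,-0.1]
    - [0,0,-0.2]
    - [0,0,-0.2]
    - [0,0,-0.2]
    - [-0.1,0,-0.1]
    - [-0.1,0,0]
    - [0,0,0]
  jaw: [85,85,85,85,85,85,85,85,85,85]

```text
time: 17.8
tcp_pos: [0.5105, -0.0432, 0.2489]
tool_rot: [-3.136, 0.18, 0.001]
ft_force: [-0.7, -0.9, 0.7]
finger_gap: 0.993
grasp_force: 0.0
```

```bash
python3 - <<'E'
from bench import robot, eyes
import cv2
print(robot.state()["tcp_pos"])
f=eyes.grab_frame("wrist")[:,:,::-1]
cv2.imwrite("pics/w4.png",f)
E
```

```text
[ 0.51047492 -0.043236    0.24888753]
```

View pics/w4.png

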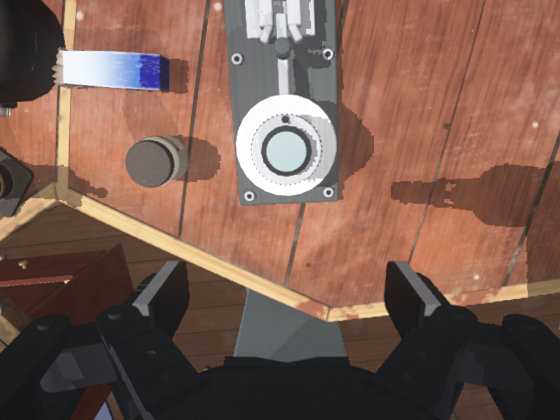

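The pip (286,119) now stands over the lever (post at 283,47; barrel top at 288,151). I'll check the angles in numbers, and the fork by the top camera.

```bash
python3 - <<'E'
from bench import eyes
from h import *
cal=eyes.get_calibration("wrist")
P=atz(cal,[(286,119),(288,151),(283,47)],[.098,.107,.072]); print(P.round(4))
m=lambda v:np.arctan2(v[1],v[0]); print(m(P[0]-P[1]),m(P[2]-P[1]))
a=eyes.grab_frame("top")[170:310,210:340,::-1]
cv2.imwrite("pics/top2.png",cv2.resize(a,None,fx=4.2,fy=4.2,interpolation=cv2.INTER_CUBIC))
E
```

```text
[[ 0.5775 -0.0521  0.098 ]
 [ 0.5533 -0.0508  0.107 ]
 [ 0.6355 -0.0563  0.072 ]]
-0.050817114824275096 -0.06604023917160479
```

View pics/top2.png

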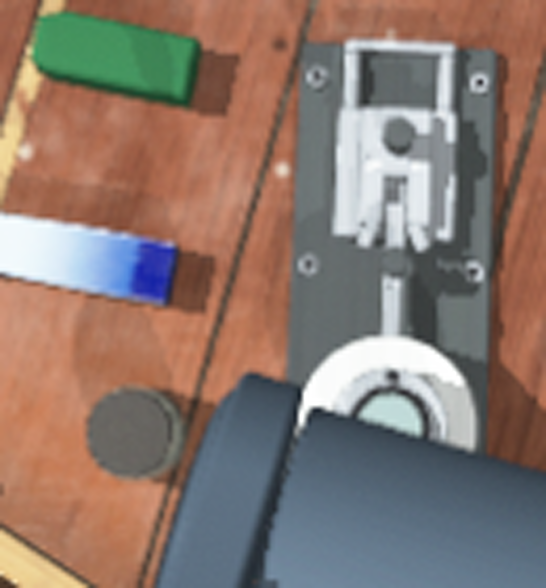

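The fork is home: its post moved from (402,83) to (399,134), about 25.5 mm, and the lever sits in its slot. The ring's pip is over the lever, and the jar, carton and bar haven't moved. Handing in.

```bash
python3 -c "
from bench import job
print(job.finish_job())"
```

```text
the job is handed in; nothing more can be done
None
```

The job is handed in after about 18 s of the 58 s: the lever is in line, the fork is home at its stop over the lever's tip, the ring was then turned clockwise until its torque rose sharply at the stop, and the jar, carton and green bar were not moved; no verdict came back.

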